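# Shut the filter housing and lock its quarter-turn fastener

### The job

The access panel of the filter housing stands ajar. With the fingertips alone, push the panel down until it is fully shut, then set a fingertip in the slot of the fastener and turn it a quarter turn clockwise, as far as it goes, so that the panel is locked. Nothing is to be lifted or picked up: do not open the panel further, and leave the rubber stopper, the crucible and the dish beside the housing where they are.

Things in the scene. Friction and masses are not known exactly. Their poses are not given: they have to be found in the camera images.
- housing: Grey steel filter housing, fixed: open-topped box 240 (x) x 260 (y) x 80 mm high, origin at the centre of its underside on the worktop. Front (louvres) to -x; the panel's hinge line runs along its rear top edge, at x = +124 mm, z = 80 mm. A pipe port stands out 25 mm from each y side.
- panel (a joint): Opening angle of the white access panel on top of the housing, rad: 0 fully shut, grows as its front edge rises. Panel 6 mm thick, 262 mm wide (y), reaching 249 mm from the hinge to its front edge; shut, its top is 86 mm above the worktop. The hinge is stiff: the panel holds its angle against its own weight and stays where it is left; about 4 to 5 N near the front edge pushes it down.
- panel_press (a point): Point on the panel's top face, 34 mm behind its front edge and 31 mm from its left (+y) edge: a clear spot to push on (the mirror spot at the right edge is as good). Moves with the panel.
- slot (a point): Middle of the slot's floor, on the fastener's axis: 172 mm from the hinge line, half-way across the panel, 89 mm above the worktop when shut. The fastener is a flat round metal head 96 mm across, 19 mm high on the panel, with a straight slot 34 mm wide and 16 mm deep right across it, open at both ends. Frame: y along the slot, z up out of the head; turns with it.
- fastener (a joint): Fastener angle, rad: 0 to 0.3 at the start, unlocked (slot left to right; at 0 along the housing's y); grows clockwise seen from above to the stop at 1.571, locked (slot front to back). Friction 0.08 N m (3 N at 28 mm out); stays where left. Push one end of the slot sideways round the axis. A tongue below goes under a catch only if the panel is shut within 0.015 rad.
- stopper_c (a point): Centre of a loose cork-coloured rubber stopper, 37 mm across, 28 mm high, standing beside the housing. To be left alone.
- crucible_c (a point): Centre of a loose white porcelain crucible with lid, 45 mm across, 43 mm high, standing beside the housing. To be left alone.
- dish_c (a point): Centre of a loose glass petri dish, 64 mm across, 17 mm high, lying beside the housing. To be left alone.

How it is judged:
By the outcome, as a careful person would: the job done as asked, in the order asked, and still so for the second after the job is handed in, with the robot touching nothing.
It also fails if it takes over 43 s, if anything falls off the work surface, if the arm or the gripper's body presses on something with over 40 N, if the wrist force passes 120 N, or if a joint passes its speed limit or range.

### The arm

A 6-joint arm with a two-finger parallel gripper is mounted at the origin on a cart in front of the work surface, level with it; the furniture and walls round the work are solid. World frame = base frame: x ahead of the robot, y to its left, z up, the work surface at z = 0. Lengths are in m, angles in rad, forces in N, time in s.
With the tool pointing down it reaches from about 0.35 to 0.975 m from the base axis. Payload 4.9 kg.
Tool frame: the origin (TCP) lies midway between the tips of the shut fingers; the grasp point (between the pads) lies 19 mm behind it; z points along the fingers, y is the direction in which the jaws open and shut (so a half turn about z gives the same grasp; the last joint's range is limited). The gripper opens to 85 mm and grips with 20 to 120 N. Pads are 22 mm wide; open, the fingers measure 114 mm over their backs; the gripper's body (76 mm by 85 mm) begins 54 mm behind the grasp point. The pads swing forward as they close: fully open they stand 13 mm farther back than shut.
Start: joints at [-1.435, 0.053, 1.613, -0, 1.476, -0.119], TCP at [0.158, -0.605, 0.231] pointing down, gripper open.
Joint ranges: [-3.01, 3.01], [-1.01, 2.22], [0.06, 2.58], [-1.02, 4.17], [0.09, 2.62], [-3.14, 3.14]. Speed limits (rad/s): [2.57, 2.57, 3.14, 3.14, 3.14, 3.14].

### API

Orientations are given as a rotation vector (axis times angle).
In Python, from cell import manip, optics gives the robot as it stands. The module is installed in compiled form; this text tells all that it offers.
- The arm moves only by the tool carry_out, never from a script. Its argument "deltas" is a list of rows, each a list of 3 entries, a list of its own where there are three numbers: the finger opening in mm, from 0 to 85.4, then the shift along the tool's x, y, z in mm, then the turn about the tool's z in rad. In form: [[claw, [tx, ty, tz], turn], ...]. A call has 1 to 12 rows; each row is the pose to reach, as a shift and turn from the pose commanded when the call began, along the tool's axes at that moment; what a row does not reach only later rows make up. A row lasts 1/12 s, in which the tool goes at most 41.7 mm and 7.16 degrees, less where a joint would pass 70% of its speed; a pose out of reach is approached as far as the arm can. A call with a gripper value outside its range is refused whole. The fingers move at their own pace and stop on an object; "squeeze" is the grip in N (left out, the last holds). Time passes only in rows, so rows that repeat a pose let the fingers close. It gives the time, the measured TCP pose, the force and the opening at its end, in the units of the state.
- manip.sense(): the state, without advancing time (a new reading comes with each control period).
- optics.capture(name): name is "scene" or "top"; returns the picture (384x512x3 uint8, red, green, blue); there is no depth.
- optics.camera_model(name): a dict with "vertical_fov" (degrees; the focal length in pixels is half the picture's height over the tangent of half this angle, whatever the lens; pixels are square), "cx", "cy" (the principal point, pixels), "dist_coeffs" ([k1, k2, p1, p2, k3] as OpenCV has them; the pictures are not rectified), "xyz" and "rotation" of the camera in the world. Camera axes: x right, y down, z forward; pixel columns grow to the right and rows downward; lengths in m; the calibration is good to about 2 mm. A picture is of the moment at which its call begins. camera_model takes no time and is no camera call.
- manip.finish_job(): hands the job in, once; it reports no verdict.
The state is a dict: "clock": time; "qpos": joint angles; "joint_vel": joint speeds; "effort": joint torques, N m; "tcp_pos": TCP position; "ee_rot": TCP orientation; "contact_force": force on the tool from outside, world axes, zero at the start; "moment": the same for the moment, N m; "gripper_width": finger opening in m.
Only numpy, scipy, OpenCV 4.12 (cv2) and the standard library are available. Lean on these libraries where they do the work, as an engineer would, in place of code of your own. Each camera call takes 0.05 s, during which the arm holds its last target.

## Working session

There is one attempt and no reset: what is moved stays moved. The work goes in short steps, Python scripts to look and compute and a tool call to move; the robot and the scene stay as the last step left them, time stands still between calls to the robot, and variables do not carry over. Pictures are saved under pics/ and viewed, and the job is handed in when it is done.

Besides the shell and the picture viewer there is one more tool, called after "Call:" by a JSON object that holds its "fn" and its "kwargs", one argument or row to a line. carry_out: Moves the arm, as the interface text tells. Its arguments: {"type":"object","properties":{"deltas":{"type":"array","items":{"type":"array"}},"squeeze":{"type":"number"}},"required":["deltas"]}

```bash
ls; mkdir -p pics
python3 - <<'E'
from cell import manip, optics
import cv2
for n in("scene","top"):
    cv2.imwrite(f"pics/{n}0.png",optics.capture(n)[:,:,::-1]); print(optics.camera_model(n))
print(manip.sense())
E
```

```text
pics
{'vertical_fov': 43.40834076983809, 'cx': 256.56811806274453, 'cy': 190.21867069803972, 'dist_coeffs': array([-0.09367579,  0.        ,  0.        ,  0.        ,  0.        ]), 'xyz': array([-0.32170589,  0.56792892,  0.6478062 ]), 'rotation': array([-1.15447839,  2.03711574, -1.20639634])}
{'vertical_fov': 42.91308153087235, 'cx': 252.9990053704003, 'cy': 192.38655429841887, 'dist_coeffs': array([-0.20870971,  0.        ,  0.        ,  0.        ,  0.        ]), 'xyz': array([0.50719212, 0.05061646, 1.09723   ]), 'rotation': array([-2.21443274,  2.1606836 , -0.10313386])}
{'clock': 0.1, 'qpos': array([-1.43502270e+00,  5.33218054e-02,  1.61416832e+00,  1.02812018e-05,
        1.47602995e+00, -1.18994347e-01]), 'joint_vel': array([-0.00068621, -0.00153058, -0.00522532, -0.0025113 , -0.00041267,
       -0.00140083]), 'effort': array([-1.54494617e-03, -3.94908786e+01, -3.71364248e+01, -2.20701827e-04,
        3.94951567e-03, -1.23275845e-05]), 'tcp_pos': array([ 0.15744105, -0.60424901,  0.23015983]), 'ee_rot': array([-3.11422666e+00, -3.98860800e-01,  9.31918792e-06]), 'contact_force': array([ 0.89310078, -0.19199538, -0.59691742]), 'moment': array([ 0.00355275,  0.0164078 , -0.0352478 ]), 'gripper_width': 0.08528253533493779}
```

View pics/scene0.png

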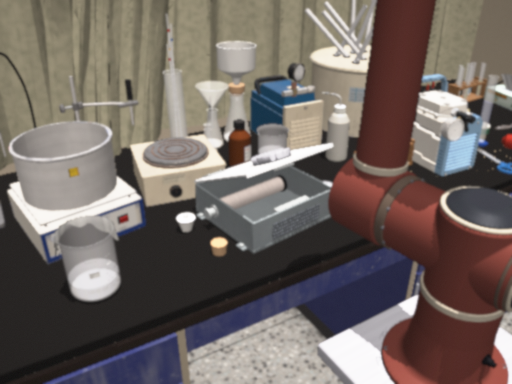

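View pics/top0.png

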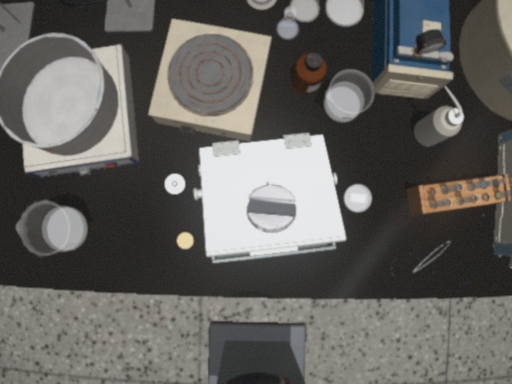

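The scene view shows the panel open, with its front edge at about (332,147) and the hinge at the rear. In the top view the panel corners are near (200,145), (325,137), (343,240) and (207,254), and the fastener is at (272,208). I'll zoom in to measure.

Run:
```python
import cv2
a=cv2.imread("pics/top0.png")[120:270,165:375]; cv2.imwrite("pics/topz.png",cv2.resize(a,None,fx=3.8,fy=3.8,interpolation=cv2.INTER_CUBIC))
a=cv2.imread("pics/scene0.png")[130:265,170:350]; cv2.imwrite("pics/scenez.png",cv2.resize(a,None,fx=4.4,fy=4.4,interpolation=cv2.INTER_CUBIC))
```

```text
(no output)
```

View pics/topz.png

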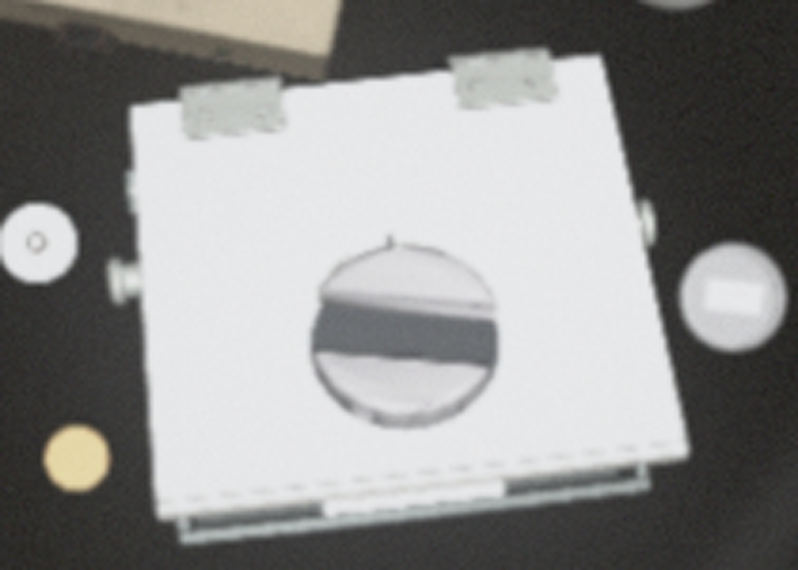

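View pics/scenez.png

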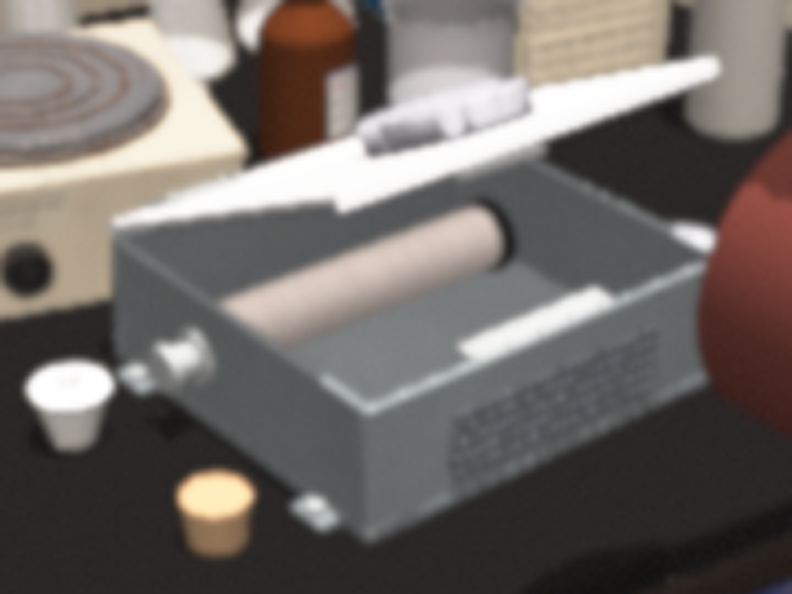

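```bash
cat > h.py <<'E'
import numpy as np,cv2
from cell import manip,optics
from scipy.spatial.transform import Rotation as R
from scipy.optimize import least_squares
def proj(n,P):
    m=optics.camera_model(n); f=192/np.tan(np.radians(m['vertical_fov'])/2)
    K=np.array([[f,0,m['cx']],[0,f,m['cy']],[0,0,1]])
    C=R.from_rotvec(m['rotation']).as_matrix().T
    return cv2.projectPoints(np.array(P,float).reshape(-1,1,3),cv2.Rodrigues(C)[0],-C@m['xyz'],K,m['dist_coeffs'])[0][:,0]
def H(p,P): # housing local->world
    x,y,w=p[:3];P=np.atleast_2d(P).astype(float);c,s=np.cos(w),np.sin(w)
    return np.c_[x+c*P[:,0]-s*P[:,1],y+s*P[:,0]+c*P[:,1],P[:,2]]
def panel(p,r,y,h,th): # r from hinge, h above hinge z line (underside=0)
    r,y,h=[np.asarray(v,float) for v in (r,y,h)]
    return H(p,np.c_[.124-r*np.cos(th)+0*y-h*0+h*np.sin(th)*1,y+0*r,.08+r*np.sin(th)+h*np.cos(th)])
E
cat > fit.py <<'E'
from h import *
zt=lambda a:(np.array(a,float)+.5)/3.8-.5+[165,120]
zs=lambda a:(np.array(a,float)+.5)/4.4-.5+[170,130]
# panel front rises: top normal tilts toward +x
def model(p):
    th=p[3]
    T=np.r_[panel(p,[.249,.249,.249,.249],[.131,-.131,.131,-.131],[.006,.006,0,0],th),H(p,[[-.12,.13,.08],[-.12,-.13,.08]]),
      panel(p,[0.172],[0],[.025],th)]
    S=np.r_[panel(p,[.249,.249],[.131,-.131],[0,.006],th),H(p,[[-.12,.13,.08],[-.12,.13,0]])]
    return proj("top",T),proj("scene",S)
OT=zt([[158,498],[683,445],[159,518],[688,458],[182,543],[648,488],[404,333]])
OS=zs([[340,212],[717,60],[368,410],[368,540]])
def res(p):
    a,b=model(p);return np.r_[(a-OT).ravel(),(b-OS).ravel()]
s=least_squares(res,[.5,0,.1,.4],loss='soft_l1')
print(s.x,res(s.x).reshape(-1,2).round(1).tolist())
p=s.x;th=p[3]
# fastener angle: slot upper edges
def slot(q):
    a=q; d=np.array([np.sin(a),np.cos(a)]) # cw from above: +y toward +x(rear)
    P=[]
    for sg in(-1,1):
        for e in(-.045,.045):
            lx=d[0]*e+sg*.017*np.cos(a); ly=d[1]*e-sg*.017*np.sin(a)
            P.append(panel(p,[.172-lx],[ly],[.025],th)[0])
    return proj("top",P)
for a in(0,.1,.2,.3): 
    print(a,((slot(a)-[165,120]+.5)*3.8-.5).round().tolist())
# objects
m=None
def back(uv,z):
    return least_squares(lambda q:(proj("top",[[q[0],q[1],z]])-uv).ravel(),[.5,0]).x
for n,uv,z in(("stopper",[77,458],.028),("cruc",[38,243],.043),("dish",[733,297],.01)): print(n,back(zt(uv),z))
E
python3 fit.py
```

```text
[0.57826965 0.00620294 0.13578143 0.43772038] [[-0.3, 3.7], [1.2, 1.5], [-0.2, -0.3], [-0.5, -0.6], [-0.7, -0.6], [0.4, -0.5], [0.1, -2.0], [0.4, -0.6], [0.4, 0.4], [-0.0, 0.5], [0.1, 0.8]]
0 [[499.0, 346.0], [318.0, 366.0], [489.0, 286.0], [311.0, 306.0]]
0.1 [[496.0, 354.0], [314.0, 358.0], [493.0, 294.0], [314.0, 298.0]]
0.2 [[493.0, 362.0], [311.0, 350.0], [496.0, 301.0], [318.0, 290.0]]
0.3 [[489.0, 370.0], [309.0, 341.0], [499.0, 310.0], [322.0, 283.0]]
stopper [0.48414552 0.18245648]
cruc [0.60641931 0.20707753]
dish [ 0.58784525 -0.20077294]
```

The fit agrees to within about 1 px on most features:
- **Housing:** at (0.578, 0.006), yaw 0.136.
- **Panel:** open about 0.44 rad.
- **Fastener:** at about 0.2 rad.

I'll press on the right-hand spot with shut fingers first. After that I'll put both opened fingertips in the slot and turn on the axis.

```bash
cat >> h.py <<'E'
def go(t,head=None):
    s=manip.sense();M=R.from_rotvec(s['ee_rot']).as_matrix()
    h=np.arctan2(M[1,0],M[0,0])
    d=M.T@(np.array(t)-s['tcp_pos'])*1000
    print("clock",s['clock'].__round__(2),"tcp",s['tcp_pos'].round(4),"head",h.round(3),"zdir",M[:,2].round(3),"q",s['qpos'].round(2),"F",s['contact_force'].round(1),"w",round(s['gripper_width'],4))
    print("delta mm",d.round(1), "turn",None if head is None else round(h-head,3))
PR=np.array([0.57827,0.0062,0.13578])
E
python3 -c "
from h import *
t=H(PR,[[-.075,-.1,.23]])[0];print(t);go(t,1.65)
print(H(PR,[[.124-.172,0,.089]]))"
```

```text
[ 0.51749661 -0.10303184  0.23      ]
clock 0.1 tcp [ 0.1574 -0.6042  0.2302] head 0.255 zdir [-0.     0.002 -1.   ] q [-1.44  0.05  1.61  0.    1.48 -0.12] F [ 0.9 -0.2 -0.6] w 0.0853
delta mm [ 474.8 -394.3    1. ] turn -1.395
[[ 5.30711790e-01 -2.97432305e-04  8.90000000e-02]]
```

Call:
{"fn": "carry_out", "kwargs": {
  "deltas": [
    [0,[10,-8,0],-0.05],
    [0,[30,-25,0],-0.15],
    [0,[57,-47,0],-0.27],
    [0,[85,-71,0],-0.39],
    [0,[114,-95,0],-0.51],
    [0,[142,-118,0],-0.63],
    [0,[171,-142,0],-0.75],
    [0,[199,-166,0],-0.87],
    [0,[228,-189,0],-0.99],
    [0,[256,-213,0],-1.1],
    [0,[285,-237,0],-1.2],
    [0,[313,-260,0],-1.3]
  ],
  "squeeze": 30
}}

```text
clock: 1.1
tcp_pos: [0.3954, -0.2724, 0.2309]
ee_rot: [-2.234, -2.209, -0.0]
contact_force: [0.3, 0.4, 0.4]
gripper_width: -0.0003
```

```bash
python3 -c "
from h import *
go([.5175,-.103,.23],1.65)"
```

```text
clock 1.1 tcp [ 0.3954 -0.2724  0.2309] head 1.56 zdir [-0.  0. -1.] q [-0.76 -0.31  1.94  0.    1.51 -0.75] F [0.3 0.4 0.4] w -0.0003
delta mm [170.7 120.2   1. ] turn -0.09
```

Call:
{"fn": "carry_out", "kwargs": {
  "deltas": [
    [0,[30,21,0],0],
    [0,[60,42,0],0],
    [0,[90,63,0],0],
    [0,[120,84,0],0],
    [0,[145,102,0],0],
    [0,[162,114,0],0],
    [0,[170,119,0],0],
    [0,[170,119,0],0]
  ]
}}

```text
clock: 1.77
tcp_pos: [0.5169, -0.1048, 0.2307]
ee_rot: [-2.235, -2.206, 0.001]
contact_force: [-0.3, -1.8, 0.6]
gripper_width: -0.0004
```

```bash
python3 -c "
from h import *
go([.5175,-.103,.23],1.65)
cv2.imwrite('pics/top1.png',optics.capture('top')[:,:,::-1]);cv2.imwrite('pics/sc1.png',optics.capture('scene')[:,:,::-1])"
```

```text
clock 1.77 tcp [ 0.5169 -0.1048  0.2307] head 1.558 zdir [-0.001  0.    -1.   ] q [-0.34 -0.18  1.84  0.    1.49 -0.33] F [-0.3 -1.8  0.6] w -0.0004
delta mm [1.9 0.6 0.7] turn -0.092
```

View pics/sc1.png

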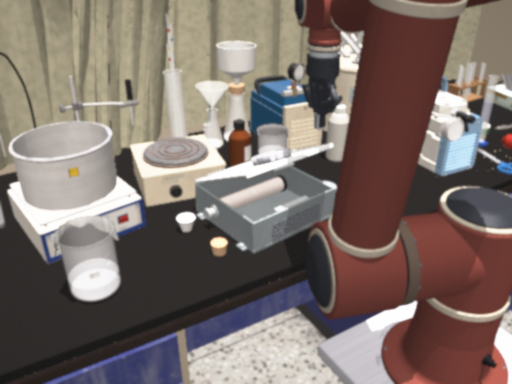

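View pics/top1.png

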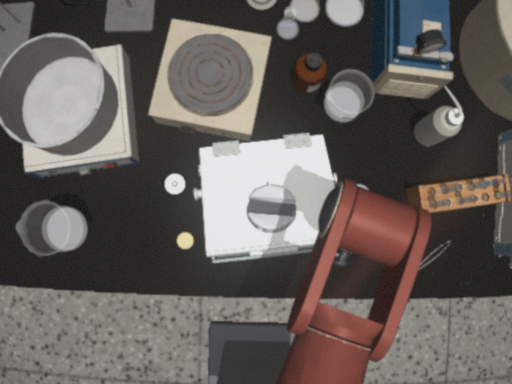

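The fingertips are over the right front of the panel at about (335,200) in the top view, and everything else is as it was. Now pressing down.

Call:
{"fn": "carry_out", "kwargs": {
  "deltas": [
    [0,[0,0,12],0],
    [0,[0,0,25],0],
    [0,[0,0,37],0],
    [0,[0,0,46],0],
    [0,[0,0,55],0],
    [0,[0,0,64],0],
    [0,[0,0,73],0],
    [0,[0,0,82],0],
    [0,[0,0,91],0],
    [0,[0,0,100],0],
    [0,[0,0,108],0],
    [0,[0,0,115],0]
  ]
}}

```text
clock: 2.87
tcp_pos: [0.5163, -0.1065, 0.1156]
ee_rot: [-2.239, -2.203, 0.001]
contact_force: [-2.8, -1.9, 4.8]
gripper_width: 0.0001
```

```bash
python3 -c "
from h import *
go([.5175,-.103,.086],1.65)"
```

```text
clock 2.87 tcp [ 0.5163 -0.1065  0.1156] head 1.555 zdir [-0.001 -0.    -1.   ] q [-0.34 -0.08  1.94 -0.    1.28 -0.33] F [-2.8 -1.9  4.8] w 0.0001
delta mm [ 3.5  1.1 29.6] turn -0.095
```

Call:
{"fn": "carry_out", "kwargs": {
  "deltas": [
    [0,[0,0,6],0],
    [0,[0,0,12],0],
    [0,[0,0,17],0],
    [0,[0,0,21],0],
    [0,[0,0,24],0],
    [0,[0,0,26],0],
    [0,[0,0,28],0],
    [0,[0,0,29],0]
  ]
}}

```text
clock: 3.53
tcp_pos: [0.5164, -0.1061, 0.087]
ee_rot: [-2.239, -2.203, 0.0]
contact_force: [-3.1, 0.2, 4.7]
gripper_width: -0.0002
```

```bash
python3 -c "
from h import *
go([.5175,-.103,.086],1.65)"
```

```text
clock 3.53 tcp [ 0.5164 -0.1061  0.087 ] head 1.555 zdir [-0.001  0.    -1.   ] q [-0.34 -0.04  1.96  0.    1.22 -0.33] F [-3.1  0.2  4.7] w -0.0002
delta mm [3.2 1.1 1. ] turn -0.095
```

Call:
{"fn": "carry_out", "kwargs": {
  "deltas": [
    [0,[0,0,1],0],
    [0,[0,0,2],0],
    [0,[0,0,3],0],
    [0,[0,0,3],0]
  ]
}}

```text
clock: 3.87
tcp_pos: [0.5166, -0.1062, 0.0859]
ee_rot: [-2.238, -2.203, 0.001]
contact_force: [-7.7, 0.7, 12.6]
gripper_width: -0.0001
```

Call:
{"fn": "carry_out", "kwargs": {
  "deltas": [
    [0,[0,0,1],0],
    [0,[0,0,2],0],
    [0,[0,0,2],0]
  ]
}}

```text
clock: 4.12
tcp_pos: [0.5167, -0.1062, 0.0858]
ee_rot: [-2.238, -2.203, 0.002]
contact_force: [-13.2, 3.4, 21.4]
gripper_width: 0.0002
```

It hits a hard stop at z=0.0858, so the panel is shut. I'll back off and re-measure the slot.

Call:
{"fn": "carry_out", "kwargs": {
  "deltas": [
    [0,[0,0,-6],0],
    [0,[0,0,-25],0],
    [0,[-20,0,-55],-0.1],
    [0,[-50,0,-85],-0.2],
    [0,[-75,0,-100],-0.32],
    [0,[-90,0,-105],-0.44],
    [0,[-90,0,-105],-0.5],
    [0,[-90,0,-105],-0.5]
  ]
}}

```text
clock: 4.78
tcp_pos: [0.5158, -0.1972, 0.1877]
ee_rot: [1.624, 2.686, 0.002]
contact_force: [-0.3, 0.3, 0.7]
gripper_width: 0.0003
```

```bash
python3 -c "
from h import *
go([.5307,-.0003,.16],3.078)
cv2.imwrite('pics/top2.png',optics.capture('top')[:,:,::-1]);cv2.imwrite('pics/sc2.png',optics.capture('scene')[:,:,::-1])
a=cv2.imread('pics/top2.png')[120:270,165:375]; cv2.imwrite('pics/top2z.png',cv2.resize(a,None,fx=3.8,fy=3.8,interpolation=cv2.INTER_CUBIC))
a=cv2.imread('pics/sc2.png')[130:265,170:350]; cv2.imwrite('pics/sc2z.png',cv2.resize(a,None,fx=4.4,fy=4.4,interpolation=cv2.INTER_CUBIC))
"
```

```text
clock 4.78 tcp [ 0.5158 -0.1972  0.1877] head 2.054 zdir [ 0.003 -0.    -1.   ] q [-0.5  -0.09  1.83  0.    1.4  -0.98] F [-0.3  0.3  0.7] w 0.0003
delta mm [167.5 104.6  27.7] turn -1.024
```

View pics/top2z.png

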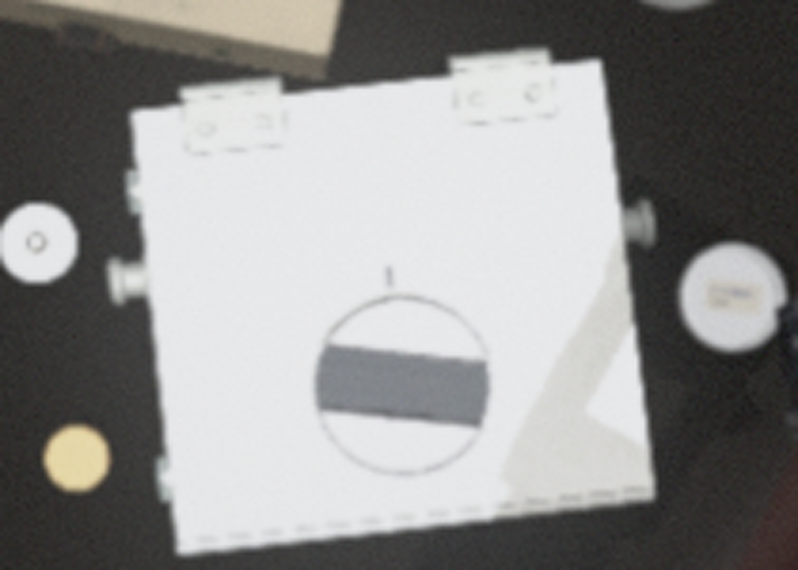

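View pics/sc2z.png

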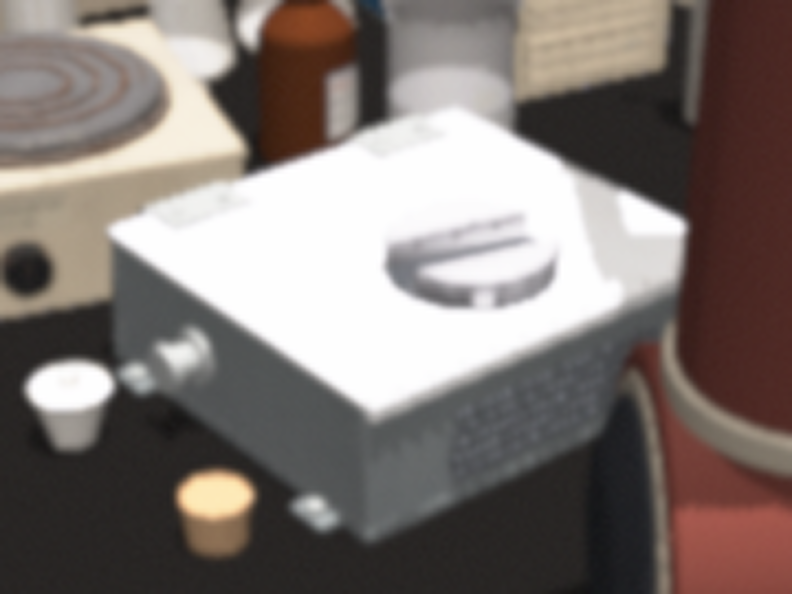

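The panel is shut flat. The head's centre is at zoomed (403,385), and the slot edges run (327,346)-(487,362) and (319,410)-(478,427). The dish, crucible and stopper haven't moved.

```bash
cat >> h.py <<'E'
zt=lambda a:(np.array(a,float)+.5)/3.8-.5+[165,120]
def back(uv,z):
    return least_squares(lambda q:(proj("top",[[q[0],q[1],z]])-uv).ravel(),[.5,0]).x
E
python3 -c "
from h import *
print('c',back(zt([403,385]),.105))
P=[back(zt(u),.105) for u in([327,346],[487,362],[319,410],[478,427])]
print(P,np.mean(P,0))
for a,b in((0,1),(2,3)):
  d=P[a]-P[b];print('slot dir from +y ccw',np.arctan2(-d[0],d[1]))
"
```

```text
c [ 5.29260512e-01 -2.50108958e-04]
[array([0.5491341 , 0.04087464]), array([ 0.54261199, -0.04506118]), array([0.5148448 , 0.04431536]), array([ 0.50771676, -0.04091269])] [ 5.28576914e-01 -1.95967284e-04]
slot dir from +y ccw -0.07574996002917
slot dir from +y ccw -0.08344071715507767
```

```bash
python3 -c "
from h import *
go([.5295,-.0002,.15],3.06)"
```

```text
clock 4.88 tcp [ 0.5152 -0.1959  0.1865] head 2.053 zdir [ 0.     0.001 -1.   ] q [-0.5  -0.09  1.83  0.    1.4  -0.98] F [-0.1 -0.4 -0.6] w -0.0002
delta mm [166.7 103.4  36.7] turn -1.007
```

Call:
{"fn": "carry_out", "kwargs": {
  "deltas": [
    [46,[10,6,0],-0.08],
    [46,[30,19,0],-0.18],
    [46,[53,33,5],-0.29],
    [46,[76,47,10],-0.4],
    [46,[99,61,15],-0.51],
    [46,[122,76,22],-0.62],
    [46,[143,89,28],-0.73],
    [46,[158,98,33],-0.84],
    [46,[166,103,37],-0.94],
    [46,[167,103,37],-1.007],
    [46,[167,103,37],-1.007],
    [46,[167,103,37],-1.007]
  ]
}}

```text
clock: 5.88
tcp_pos: [0.5283, 0.0003, 0.1496]
ee_rot: [-0.128, -3.138, -0.0]
contact_force: [-0.1, 0.6, 0.6]
gripper_width: 0.046
```

```bash
python3 -c "
from h import *
go([.5295,-.0002,.10],3.06)
cv2.imwrite('pics/sc3.png',optics.capture('scene')[:,:,::-1])
a=cv2.imread('pics/sc3.png')[110:245,200:380]; cv2.imwrite('pics/sc3z.png',cv2.resize(a,None,fx=4.4,fy=4.4,interpolation=cv2.INTER_CUBIC))
"
```

```text
clock 5.88 tcp [5.283e-01 3.000e-04 1.496e-01] head 3.06 zdir [-0.001  0.    -1.   ] q [-0.14 -0.11  1.92  0.    1.34 -1.63] F [-0.1  0.6  0.6] w 0.046
delta mm [-1.3 -0.4 49.6] turn 0.0
```

View pics/sc3z.png

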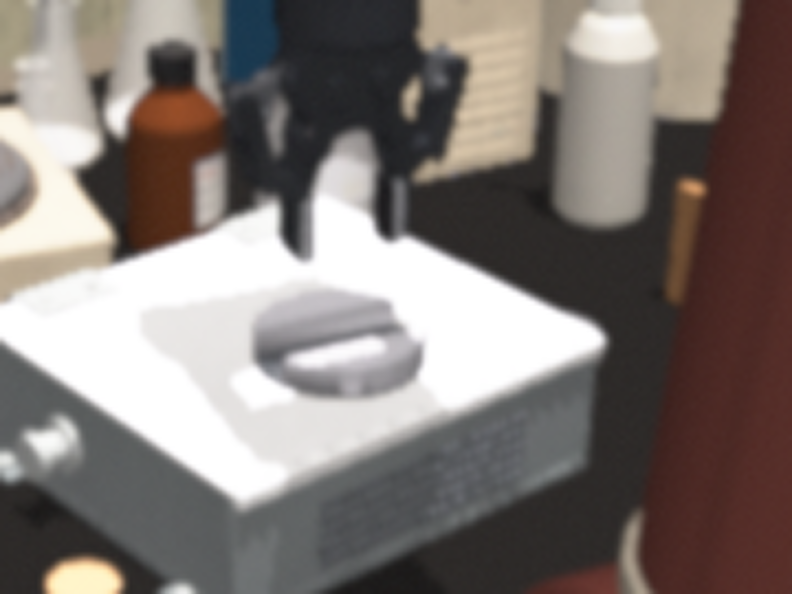

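Both fingers are over the slot ends and lined up with it. Descending.

Call:
{"fn": "carry_out", "kwargs": {
  "deltas": [
    [46,[-1,0,10],0],
    [46,[-1,0,21],0],
    [46,[-1,0,31],0],
    [46,[-1,0,39],0],
    [46,[-1,0,45],0],
    [46,[-1,0,50],0],
    [46,[-1,0,53],0],
    [46,[-1,0,55],0],
    [46,[-1,0,55],0]
  ]
}}

```text
clock: 6.68
tcp_pos: [0.5295, -0.0006, 0.095]
ee_rot: [-0.125, -3.139, -0.0]
contact_force: [0.3, -0.7, -0.7]
gripper_width: 0.0462
```

```bash
python3 -c "
from h import *
go([.5295,-.0002,.089],3.06)
cv2.imwrite('pics/sc4.png',optics.capture('scene')[:,:,::-1])
a=cv2.imread('pics/sc4.png')[110:245,200:380]; cv2.imwrite('pics/sc4z.png',cv2.resize(a,None,fx=4.4,fy=4.4,interpolation=cv2.INTER_CUBIC))
"
```

```text
clock 6.68 tcp [ 0.5295 -0.0006  0.095 ] head 3.062 zdir [-0.  0. -1.] q [-0.14 -0.05  1.95  0.    1.24 -1.63] F [ 0.3 -0.7 -0.7] w 0.0462
delta mm [0.1 0.3 6. ] turn 0.002
```

View pics/sc4z.png

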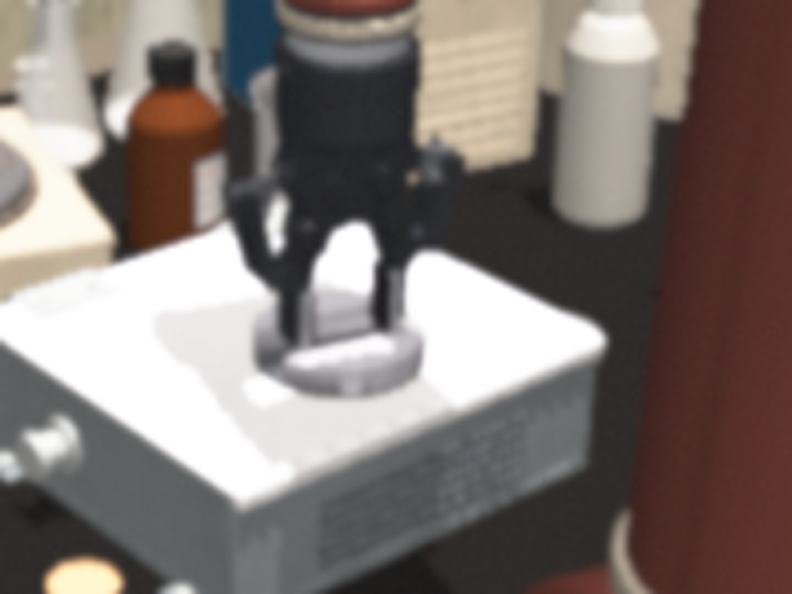

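Call:
{"fn": "carry_out", "kwargs": {
  "deltas": [
    [46,[0,0,2],0],
    [46,[0,0,4],0],
    [46,[0,0,4],0.06],
    [46,[0,0,4],0.14],
    [46,[0,0,4],0.22],
    [46,[0,0,4],0.31],
    [46,[0,0,4],0.4],
    [46,[0,0,4],0.49],
    [46,[0,0,4],0.58],
    [46,[0,0,4],0.66],
    [46,[0,0,4],0.72],
    [46,[0,0,4],0.75]
  ]
}}

```text
clock: 7.73
tcp_pos: [0.5299, -0.0007, 0.0915]
ee_rot: [1.269, 2.873, -0.0]
contact_force: [0.1, -0.6, 1.0]
gripper_width: 0.0458
```

```bash
python3 -c "
from h import *
go([.5295,-.0002,.091],1.706);print(manip.sense()['moment'])
cv2.imwrite('pics/sc5.png',optics.capture('scene')[:,:,::-1])
a=cv2.imread('pics/sc5.png')[110:245,200:380]; cv2.imwrite('pics/sc5z.png',cv2.resize(a,None,fx=4.4,fy=4.4,interpolation=cv2.INTER_CUBIC))
"
```

```text
clock 7.73 tcp [ 0.5299 -0.0007  0.0915] head 2.31 zdir [ 0.001 -0.    -1.   ] q [-0.14 -0.04  1.95 -0.    1.23 -0.88] F [ 0.1 -0.6  1. ] w 0.0458
delta mm [0.6 0.1 0.5] turn 0.604
[-0.05222987 -0.0095579   0.12230189]
```

View pics/sc5z.png

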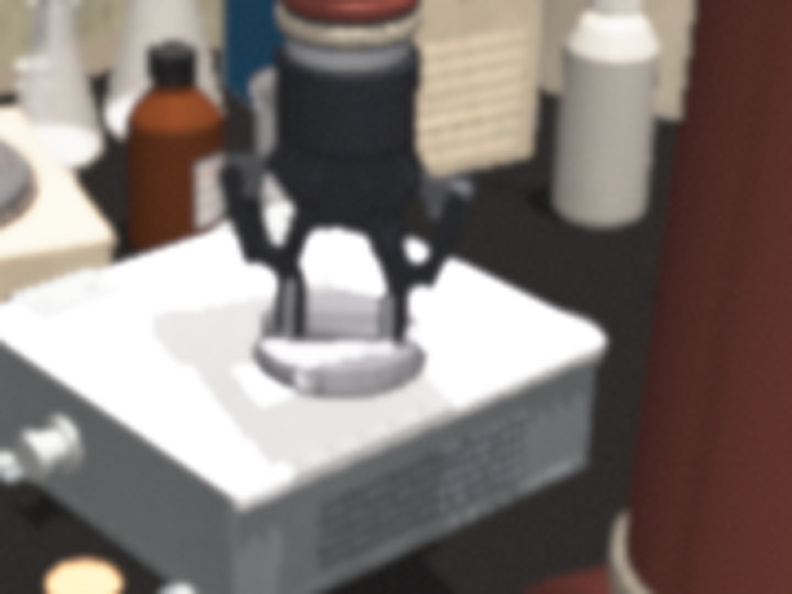

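The head turns with the fingers, at a moment of about 0.12 N m. I'll continue.

Call:
{"fn": "carry_out", "kwargs": {
  "deltas": [
    [46,[0,0,0],0.05],
    [46,[0,0,0],0.13],
    [46,[0,0,0],0.22],
    [46,[0,0,0],0.31],
    [46,[0,0,0],0.4],
    [46,[0,0,0],0.48],
    [46,[0,0,0],0.55],
    [46,[0,0,0],0.6],
    [46,[0,0,0],0.64],
    [46,[0,0,0],0.67],
    [46,[0,0,0],0.68]
  ]
}}

```text
clock: 8.7
tcp_pos: [0.5296, -0.0003, 0.0915]
ee_rot: [-2.152, -2.288, -0.001]
contact_force: [-1.2, 0.8, 1.4]
gripper_width: 0.046
```

```bash
python3 -c "
from h import *
go([.5295,-.0002,.091],1.55);print(manip.sense()['moment'])"
```

```text
clock 8.7 tcp [ 5.296e-01 -3.000e-04  9.150e-02] head 1.632 zdir [-0.     0.001 -1.   ] q [-0.14 -0.04  1.95  0.    1.23 -0.2 ] F [-1.2  0.8  1.4] w 0.046
delta mm [ 0.1 -0.1  0.5] turn 0.082
[0.1780971  0.08584569 0.06577932]
```

Call:
{"fn": "carry_out", "kwargs": {
  "deltas": [
    [46,[0,0,0],0.02],
    [46,[0,0,0],0.04],
    [46,[0,0,0],0.06],
    [46,[0,0,0],0.08],
    [46,[0,0,0],0.08]
  ]
}}

```text
clock: 9.12
tcp_pos: [0.5296, -0.0003, 0.0914]
ee_rot: [-2.243, -2.199, -0.001]
contact_force: [-0.3, 2.4, 2.1]
gripper_width: 0.0461
```

```bash
python3 -c "
from h import *
go([.5295,-.0002,.091],1.55);print(manip.sense()['moment'])"
```

```text
clock 9.12 tcp [ 5.296e-01 -3.000e-04  9.140e-02] head 1.551 zdir [-0.     0.001 -1.   ] q [-0.14 -0.04  1.95  0.    1.23 -0.12] F [-0.3  2.4  2.1] w 0.0461
delta mm [ 0.1 -0.1  0.4] turn 0.001
[0.34981375 0.16676323 0.00470821]
```

Call:
{"fn": "carry_out", "kwargs": {
  "deltas": [
    [46,[0,0,0],0.02],
    [46,[0,0,0],0.04],
    [46,[0,0,0],0.06],
    [46,[0,0,0],0.06]
  ]
}}

```text
clock: 9.45
tcp_pos: [0.5296, -0.0004, 0.0914]
ee_rot: [-2.308, -2.131, -0.0]
contact_force: [-1.7, 2.9, 3.0]
gripper_width: 0.0464
```

```bash
python3 -c "
from h import *
go([.5295,-.0002,.091],1.55);print(manip.sense()['moment'])
cv2.imwrite('pics/sc6.png',optics.capture('scene')[:,:,::-1])
a=cv2.imread('pics/sc6.png')[110:245,200:380]; cv2.imwrite('pics/sc6z.png',cv2.resize(a,None,fx=4.4,fy=4.4,interpolation=cv2.INTER_CUBIC))
"
```

```text
clock 9.45 tcp [ 5.296e-01 -4.000e-04  9.140e-02] head 1.491 zdir [-0.  0. -1.] q [-0.14 -0.04  1.95  0.    1.23 -0.06] F [-1.7  2.9  3. ] w 0.0464
delta mm [ 0.2 -0.1  0.4] turn -0.059
[0.57078638 0.11550095 0.11603871]
```

View pics/sc6z.png

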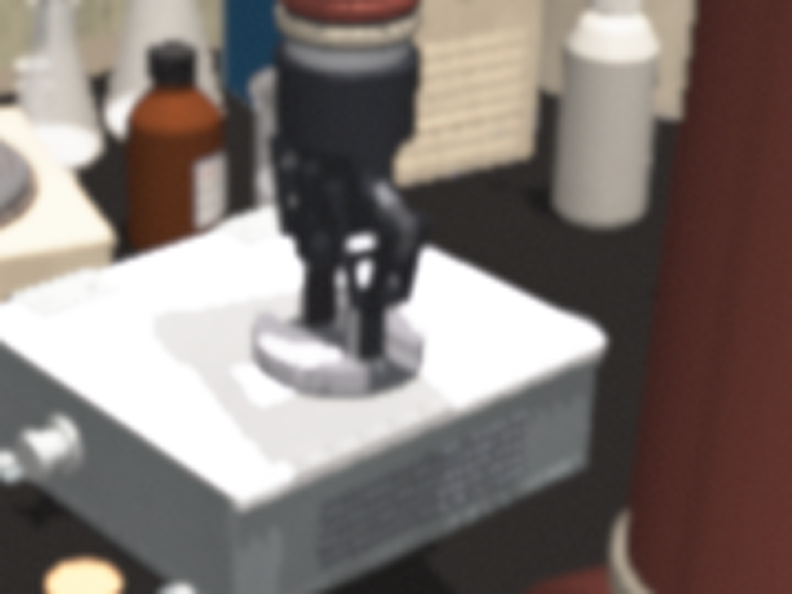

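Call:
{"fn": "carry_out", "kwargs": {
  "deltas": [
    [46,[0,0,0],0.02],
    [46,[0,0,0],0.04],
    [46,[0,0,0],0.06],
    [46,[0,0,0],0.08],
    [46,[0,0,0],0.08]
  ]
}}

```text
clock: 9.92
tcp_pos: [0.5297, -0.0001, 0.0915]
ee_rot: [2.383, 2.046, -0.001]
contact_force: [-1.9, 5.0, 2.4]
gripper_width: 0.0459
```

```bash
python3 -c "
from h import *
go([.5295,-.0002,.091],1.55);s=manip.sense();print(s['moment'],s['effort'])"
```

```text
clock 9.92 tcp [ 5.297e-01 -1.000e-04  9.150e-02] head 1.419 zdir [ 0.    -0.001 -1.   ] q [-0.14 -0.04  1.95 -0.    1.23  0.01] F [-1.9  5.   2.4] w 0.0459
delta mm [-0.1 -0.1  0.5] turn -0.131
[0.79306006 0.10297445 2.69615498] [ -5.53154826 -30.51022768 -33.27098608  -0.37502009  -0.43461417
   2.7915097 ]
```

The moment has risen to 2.7 N m, so it's at the stop. I'll turn back into the slot's play, lift out and look.

Call:
{"fn": "carry_out", "kwargs": {
  "deltas": [
    [46,[0,0,0],-0.05],
    [46,[0,0,0],-0.1],
    [46,[0,0,0],-0.16],
    [46,[0,0,0],-0.18],
    [46,[0,0,-4],-0.18],
    [46,[0,0,-12],-0.18],
    [46,[0,0,-25],-0.18],
    [46,[0,0,-45],-0.18],
    [46,[0,0,-70],-0.18],
    [46,[0,0,-95],-0.18],
    [46,[0,0,-110],-0.18],
    [46,[0,0,-115],-0.18]
  ]
}}

```text
clock: 10.92
tcp_pos: [0.5318, -0.001, 0.2118]
ee_rot: [2.194, 2.239, 0.007]
contact_force: [0.2, -0.3, 0.4]
gripper_width: 0.0462
```

```bash
python3 -c "
from h import *
go([.47,-.2,.21])"
```

```text
clock 10.92 tcp [ 0.5318 -0.001   0.2118] head 1.591 zdir [ 0.008 -0.001 -1.   ] q [-0.14 -0.16  1.85 -0.    1.44 -0.16] F [ 0.2 -0.3  0.4] w 0.0462
delta mm [-197.7  -65.8    1.6] turn None
```

Call:
{"fn": "carry_out", "kwargs": {
  "deltas": [
    [46,[-15,-5,0],0],
    [46,[-45,-15,0],0],
    [46,[-80,-26,0],0],
    [46,[-115,-38,0],0],
    [46,[-150,-50,0],0],
    [46,[-180,-60,0],0],
    [46,[-197,-65,0],0],
    [46,[-200,-66,0],0]
  ]
}}

```text
clock: 11.58
tcp_pos: [0.4667, -0.2046, 0.2063]
ee_rot: [2.203, 2.239, -0.002]
contact_force: [0.1, -0.1, -0.4]
gripper_width: 0.0459
```

```bash
python3 -c "
from h import *
go([.47,-.2,.21])
cv2.imwrite('pics/top7.png',optics.capture('top')[:,:,::-1]);cv2.imwrite('pics/sc7.png',optics.capture('scene')[:,:,::-1])
a=cv2.imread('pics/top7.png')[120:270,165:375]; cv2.imwrite('pics/top7z.png',cv2.resize(a,None,fx=3.8,fy=3.8,interpolation=cv2.INTER_CUBIC))
a=cv2.imread('pics/sc7.png')[130:265,170:350]; cv2.imwrite('pics/sc7z.png',cv2.resize(a,None,fx=4.4,fy=4.4,interpolation=cv2.INTER_CUBIC))
"
```

```text
clock 11.58 tcp [ 0.4667 -0.2046  0.2063] head 1.587 zdir [-0.    -0.001 -1.   ] q [-0.56 -0.21  1.9  -0.    1.45 -0.57] F [ 0.1 -0.1 -0.4] w 0.0459
delta mm [ 4.5  3.4 -3.7] turn None
```

View pics/top7z.png

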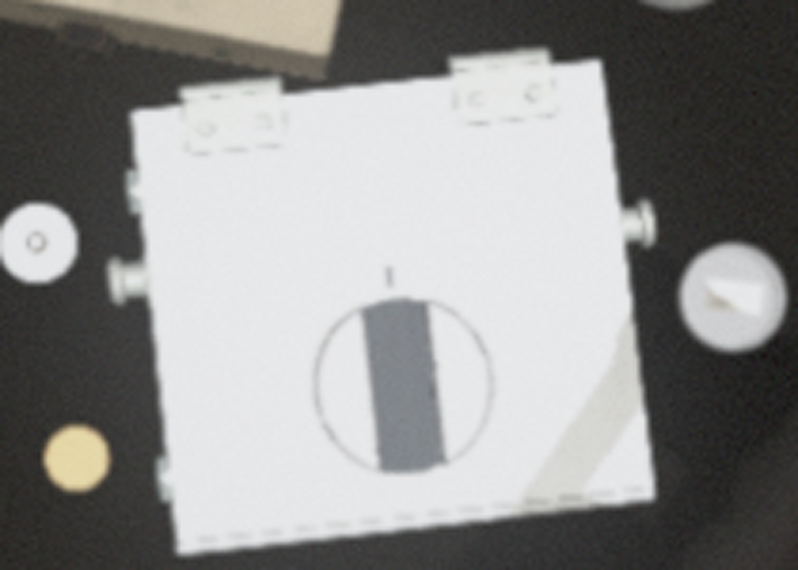

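View pics/sc7z.png

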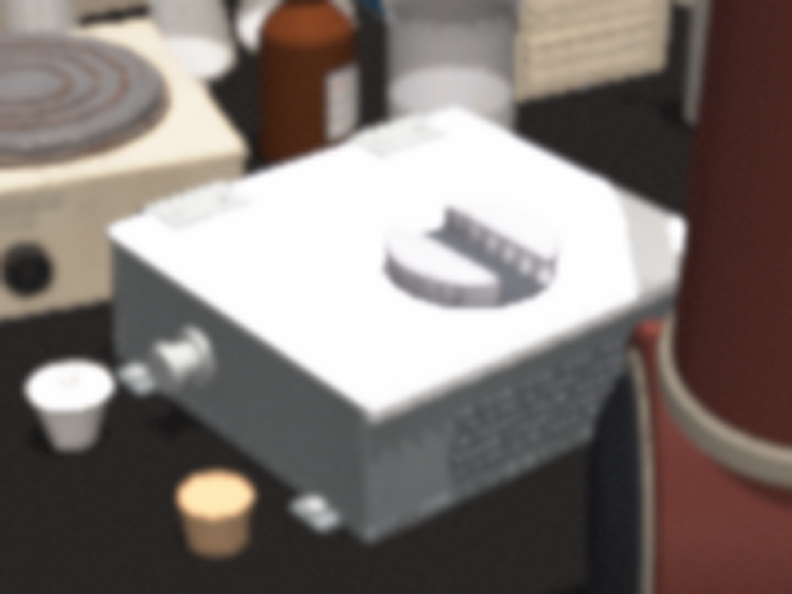

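```bash
python3 -c "
from h import *
for z,A in((.105,([363,310],[379,470],[427,303],[443,463])),(.086,([132,112],[178,553],[601,60],[654,500]))):
  P=[back(zt(u),z) for u in A]
  for a,b in((0,1),(2,3)):
    d=P[a]-P[b];print(z,'heading',np.arctan2(d[1],d[0]))
"
```

```text
0.105 heading 0.12267636484081575
0.105 heading 0.12089348518179624
0.086 heading 0.13449023430876944
0.086 heading 0.13275294648109026
```

The slot is parallel to the panel's side edges within 0.012 rad, slightly past them if anything. So it is at the stop, and I'm handing in.

```bash
python3 -c "
from cell import manip
print(manip.finish_job())"
```

```text
the job is handed in; nothing more can be done
None
```

The panel is shut and the fastener is turned clockwise to its stop, so the panel should be locked. I handed the job in at about 11.7 s. I could not see the tongue under the catch, and `finish_job` gives no verdict.

- **Panel:** I pressed the right front spot with shut fingertips until it hit a hard stop. The tip was at z = 0.0858 m, against 0.086 m expected for shut, and the force rose to about 21 N upward at the end.
- **Fastener:** I used two fingertips, one at each end of the slot, not the single one the task describes. I turned until the moment jumped to 2.7 N m at the stop, eased back into the slot's play and lifted clear.
- **Last checks:** In the final pictures the panel is flat. The slot runs front to back, parallel to the panel's side edges within about 0.012 rad, which is measurement noise. The stopper, crucible and dish look unmoved, and the arm is clear with about zero contact force. No check failed. The one surprise was that the fingers had about 0.1 rad more play in the slot than I had reckoned.

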